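# Lock the loaded stock dolly, release the empty one

## Task

Two small castor dollies stand on the packing table, each with a floor-lock pedal on the side towards the robot. First push the pedal of the dolly loaded with medicine cartons fully down to lock it; then, with that one staying locked, lift the pedal of the empty dolly fully up to release it.

Things in the scene. Friction and masses are not known exactly. Their poses are not given: they have to be found in the camera images.
- pedal_loaded_pad (a point): Centre of the black rubber pad (42 long, 30 wide, 12 mm thick, sides free) ending the pedal of the loaded dolly; cartons on its deck reach 190 mm high. Axes turn with the pedal: x from pad to hinge, y along the level hinge (the 30 mm width), z normal to the tread. Hinge line 100 mm along +x, 72 mm above the table. This point is 35 mm above the table with the pedal fully down, 109 mm fully up.
- pedal_loaded (a joint): Pedal of the loaded dolly, rad: 0 fully up (released, 0.38 above level), 0.76 fully down (locked, 0.38 below level), stop at each end. Stiff hinge, no spring: stays where left, moves at 4 to 5 N on the pad. Starts up or nearly so. It points to the robot from mid near end of the dolly, which cannot move: deck 240 x 160 mm, top 104 mm high, edge 15 mm behind the hinge.
- pedal_empty_pad (a point): Centre of the black rubber pad (42 long, 30 wide, 12 mm thick, sides free) ending the pedal of the empty dolly; its deck is bare. Axes turn with the pedal: x from pad to hinge, y along the level hinge (the 30 mm width), z normal to the tread. Hinge line 100 mm along +x, 72 mm above the table. This point is 35 mm above the table with the pedal fully down, 109 mm fully up.
- pedal_empty (a joint): Pedal of the empty dolly, rad: 0 fully up (released, 0.38 above level), 0.76 fully down (locked, 0.38 below level), stop at each end. Stiff hinge, no spring: stays where left, moves at 4 to 5 N on the pad. Starts down or nearly so. It points to the robot from mid near end of the dolly, which cannot move: deck 240 x 160 mm, top 104 mm high, edge 15 mm behind the hinge.

How it is judged:
On the way, in this order (a step that is already met when the one before it is completed fails the run):
1. the loaded dolly's pedal is down (0.62 rad or more) while the empty dolly's is still down (value of joint pedal_loaded above 0.62 rad and value of joint pedal_empty above 0.55 rad), for 0.2 s.
2. the empty dolly's pedal is up (0.16 rad or less) while the loaded dolly's stays down (value of joint pedal_empty below 0.16 rad and value of joint pedal_loaded above 0.62 rad), for 0.2 s.
At the end, for the whole second after the job is handed in: The loaded dolly's pedal is down to within 0.14 rad (14 mm at the pad) of its lower stop and the empty dolly's pedal is up to within 0.16 rad (16 mm at the pad) of its upper stop, both at rest (all of step 2 and velocity of joint pedal_loaded between -0.05 and 0.05 rad/s and velocity of joint pedal_empty between -0.05 and 0.05 rad/s); the robot touches nothing.
It also fails if it takes over 53 s, if anything falls off the work surface, if the arm or the gripper's body presses on something with over 40 N, if the wrist force passes 120 N, or if a joint passes its speed limit or range.

## Robot

A 7-joint arm with a two-finger parallel gripper is mounted at the origin on the work surface. World frame = base frame: x ahead of the robot, y to its left, z up, the work surface at z = 0. Lengths are in m, angles in rad, forces in N, time in s.
With the tool pointing down it reaches from about 0.425 to 0.8 m from the base axis. Payload 8.3 kg.
Tool frame: the origin (TCP) lies at the centre of the arm's flange, where the gripper is bolted on; the fingertips stand 173 mm ahead of it and the grasp point (between the pads) lies manip.grasp_offset ahead of it (manip.grasp_offset is the distance from the TCP to the grasp point, in m); z points along the fingers, y is the line along which they close (so a half turn about z gives the same grasp; the last joint's range is limited). The gripper opens to 85 mm and grips with 20 to 120 N. Pads are 22 mm wide; open, the fingers measure 114 mm over their backs; the gripper's body (76 mm by 85 mm) begins 54 mm behind the grasp point. The pads swing forward as they close: fully open they stand 13 mm farther back than shut.
Start: joints at [1.237, 0.383, 0.016, 1.37, -0.006, 1.388, -0.046], TCP at [0.167, -0.602, 0.405] pointing down, gripper open.
Joint ranges: [-2.95, 2.95], [-0.25, 2.06], [-1.52, 1.56], [0.18, 2.33], [-1.44, 4.58], [0.02, 2.06], [-3.01, 3.01]. Speed limits (rad/s): [2.39, 2.39, 3.01, 3.01, 3.14, 3.14, 3.14].

## Interface

Orientations are given as [roll, pitch, yaw] about the fixed x, y, z axes, in that order (R = Rz(yaw) Ry(pitch) Rx(roll)).
In Python, from workcell import manip gives the robot as it stands. Calls block until the motion is done:
- manip.move_pose(position, orientation): joint-space move of the TCP to a pose.
- manip.move_l(position, rotation=None, speed=0.15, stop_force=None): straight line of the TCP; rotation=None keeps the orientation; speed is the mean speed in m/s. With stop_force (N) it stops when the force on the tool has changed by that much, and returns True; else False.
- manip.move_joints(angles): joint-space move.
- manip.gripper_to(opening): opening from 0.0 (shut) to 1.0 (fully open); the grip force is fixed at half the most; returns when the fingers have stopped.
- manip.dwell(seconds).
- manip.inverse_kinematics(position, orientation): joint angles nearest the present ones, or None.
- manip.observe(): the state.
- manip.camera(name): name is "scene" or "side" or "wrist"; returns (picture, depth): 384x512x3 uint8, red, green, blue; 384x512 float32, m along the optical axis (not along the pixel's ray), 0 where there is no reading.
- manip.camera_params(name): a dict with "intrinsics" (3x3 intrinsics, pixels), "rvec" (rotation vector, rad) and "tvec" (3), from world to camera coordinates, as OpenCV has them. Camera axes: x right, y down, z forward; pixel columns grow to the right and rows downward; lengths in m; the calibration is good to about 2 mm. A picture is of the moment at which its call begins: read the wrist's pose just before it. camera_params takes no time and is no camera call; for the wrist camera it gives the pose at the moment of the call.
A pose or a line that the arm cannot do raises manip.Unreachable and nothing moves.
- manip.sign_off(): hands the job in; it is judged then, once.
The state is a dict: "time_s": time; "q": joint angles; "qd": joint speeds; "joint_efforts": joint torques, N m; "ee_pos": TCP position; "tool_rot": TCP orientation; "contact_force": force on the tool from outside, world axes, zero at the start; "wrist_torque": the same for the moment, N m; "width": opening from 0.0 (shut) to 1.0 (fully open); "grip_force": force on a finger pad.
Only numpy, scipy, OpenCV 4.12 (cv2) and the standard library are available. Lean on these libraries where they do the work, as an engineer would, in place of code of your own. Each camera call takes 0.05 s, during which the arm holds its last target. There are 200 camera calls.

## Working session

There is one attempt and no reset: what is moved stays moved. The work goes in short steps, each a Python script; the robot and the scene stay as the last script left them, time stands still between calls to the robot, and variables do not carry over. Pictures are saved under pics/ and viewed, at most 10 in all, crops included, and the job is handed in when it is done.

```bash
mkdir -p pics; ls; cat > h.py <<'E'
import numpy as np, cv2
from workcell import manip
def cam(n):
    p=manip.camera_params(n); im,d=manip.camera(n)
    return im,d,np.array(p["intrinsics"]),cv2.Rodrigues(np.array(p["rvec"],float))[0],np.array(p["tvec"],float).ravel()
def cloud(d,K,R,t):
    v,u=np.mgrid[:d.shape[0],:d.shape[1]]
    c=np.stack([(u-K[0,2])/K[0,0]*d,(v-K[1,2])/K[1,1]*d,d],-1)
    return (c-t)@R
E
python3 - <<'E'
from h import *
ims=[]
for n in("scene","side"):
    im,d,K,R,t=cam(n); np.savez(f"{n}.npz",im=im,d=d,K=K,R=R,t=t); ims.append(im); print(n,-R.T@t)
cv2.imwrite("pics/a.png",cv2.resize(np.hstack(ims),(800,300),interpolation=cv2.INTER_AREA)[...,::-1])
cv2.imwrite("pics/scene.png",ims[0][...,::-1])
print(manip.grasp_offset,manip.observe())
E
```

```text
pics
scene [1.01150627 0.06657205 0.64674779]
side [0.42025691 0.63905596 0.68732174]
0.1547 {'time_s': 0.1, 'q': array([ 1.23712133,  0.38412942,  0.01638539,  1.37105744, -0.00633722,
        1.38821676, -0.04652119]), 'qd': array([-0.00117282, -0.0027775 ,  0.00180553, -0.00330165,  0.00064765,
       -0.00102334,  0.00082606]), 'joint_efforts': array([ 4.26340179e-03, -6.29127145e+01,  8.48018043e-01, -3.72754240e+01,
        1.67423888e-02,  1.06329907e-02,  4.63189440e-05]), 'ee_pos': array([ 0.16717314, -0.60206355,  0.40379025]), 'tool_rot': array([-3.13982958e+00, -7.64638614e-06,  2.70800765e-01]), 'contact_force': array([ 0.15683999,  0.34529263, -0.98712556]), 'wrist_torque': array([ 0.05540867, -0.00151942,  0.04169623]), 'grip_force': 0.0, 'width': 0.9986375511370538}
```

View pics/a.png

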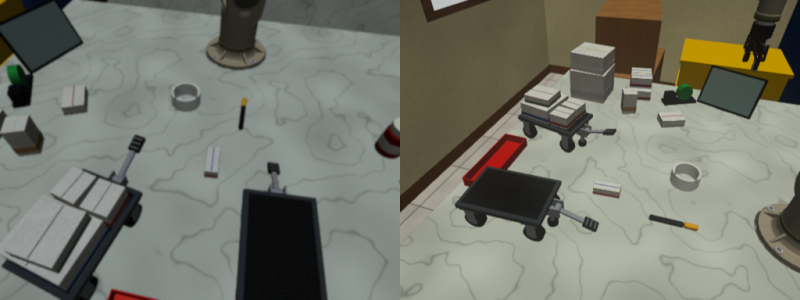

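View pics/scene.png

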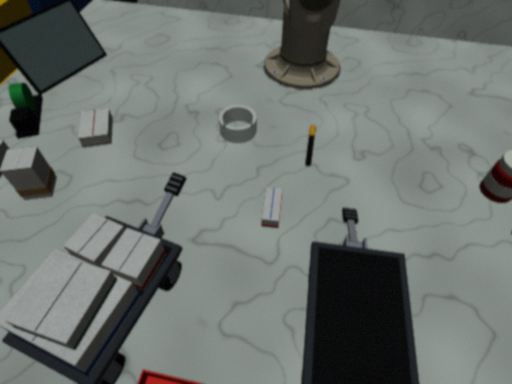

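The scene view shows the loaded dolly's pad at about (174,184) and the empty one's at about (350,215). In the side view they are at about (268,168) and (243,287) in full-size pixels. Next I measure both by depth.

```bash
python3 - <<'E'
from h import *
seeds={"scene":{"L":(174,184),"E":(350,215)},"side":{"L":(268,168),"E":(243,287)}}
for n in seeds:
    z=np.load(n+".npz"); P=cloud(z["d"],z["K"],z["R"],z["t"]); g=z["im"].max(2)
    for k,(u,v) in seeds[n].items():
        m=np.zeros(g.shape,bool); s=22; m[v-s:v+s,u-s:u+s]=1
        m0=m&(z["d"]>0)&(P[...,2]>.02)
        m=m0&(g<75)
        nl,lab,st,c=cv2.connectedComponentsWithStats(m.astype(np.uint8))
        for i in range(1,nl):
            if st[i,4]<25: continue
            q=P[lab==i]; w,V=np.linalg.eigh(np.cov(q.T))
            print(n,k,st[i],c[i].round(1),np.median(q,0).round(3),"sd",np.sqrt(w).round(4),"ax",V[:,2].round(3),"ext",np.percentile(q,[3,97],axis=0).round(3).tolist())
        q=P[m0&(g>=75)]; print("  bar",len(q), np.median(q,0).round(3) if len(q) else "")
E
```

```text
scene L [164 173  22  24 312] [174.9 184. ] [ 0.616 -0.174  0.109] sd [0.0021 0.0085 0.0118] ax [-0.918  0.181  0.352] ext [[0.598, -0.189, 0.099], [0.633, -0.16, 0.116]]
  bar 138 [ 0.642 -0.183  0.098]
scene E [342 208  16  16 189] [349.4 214.9] [0.573 0.169 0.044] sd [0.0023 0.0086 0.0118] ax [-0.956 -0.149 -0.252] ext [[0.552, 0.157, 0.038], [0.587, 0.184, 0.049]]
  bar 154 [0.609 0.172 0.056]
side L [259 165  18   8 107] [267.7 168.6] [ 0.615 -0.166  0.109] sd [0.0024 0.0085 0.0124] ax [-0.965 -0.009  0.262] ext [[0.597, -0.184, 0.101], [0.636, -0.157, 0.114]]
  bar 65 [ 0.651 -0.179  0.094]
side E [234 278  20  19 193] [243.3 287.2] [0.57  0.179 0.042] sd [0.0018 0.0089 0.0121] ax [-0.929 -0.04  -0.367] ext [[0.551, 0.161, 0.033], [0.587, 0.189, 0.05]]
  bar 183 [0.593 0.177 0.049]
```

```bash
python3 - <<'E'
from h import *
pad={"L":np.array([.615,-.171]),"E":np.array([.572,.173])}
for n in("scene","side"):
    z=np.load(n+".npz"); P=cloud(z["d"],z["K"],z["R"],z["t"]); ok=(z["d"]>0)
    for k in pad:
        r=P[...,:2]-pad[k]; rr=np.hypot(r[...,0],r[...,1])
        b=ok&(rr>.03)&(rr<.085)&(P[...,2]>.03)&(r[...,0]>0)&(np.abs(r[...,1])<.6*r[...,0]+.01); q=P[b]
        ang=np.arctan2(*(np.median(r[b],0)[::-1]))
        dk=ok&(P[...,2]>.097)&(P[...,2]<.112)&(rr>.1)&(rr<.42)&(P[...,0]>.6)&((P[...,1]>0)==(k=="E"))
        rect=cv2.minAreaRect(P[dk][:,:2].astype(np.float32)*1000)
        print(n,k,"bar",len(q),np.degrees(ang).round(1),"deck",dk.sum(),rect, np.degrees(np.arctan2(*(np.array(rect[0])/1000-pad[k])[::-1])).round(1))
E
```

```text
scene L bar 267 -15.3 deck 3680 ((786.4514770507812, -359.8873596191406), (485.47735595703125, 259.2884216308594), 69.66873168945312) -47.8
scene E bar 177 0.8 deck 14336 ((787.3846435546875, 183.49380493164062), (226.5009002685547, 159.9048309326172), 3.149014472961426) 2.8
side L bar 71 -9.7 deck 1001 ((779.7251586914062, -351.9810791015625), (489.60064697265625, 236.50497436523438), 69.22216033935547) -47.7
side E bar 243 5.6 deck 6265 ((797.8685913085938, 186.96826171875), (240.72201538085938, 161.72897338867188), 3.1388251781463623) 3.5
```

```bash
python3 - <<'E'
from h import *
p=[.615,-.171]; o=[np.pi,0,np.radians(-12.5)]
for z in (.4,.31,.213): print(manip.inverse_kinematics(p+[z],o))
manip.gripper_to(0.0)
manip.move_pose(p+[.40],o); 
print(manip.move_l(p+[.30],speed=.15), manip.observe()["contact_force"])
s=manip.move_l(p+[.208],speed=.05,stop_force=22)
ob=manip.observe(); print(s,ob["ee_pos"],ob["contact_force"],ob["time_s"])
E
```

```text
[ 0.45265432  0.43751179 -0.33323932  1.3232442   0.14101256  1.40379938
 -1.66373556]
[ 0.44331718  0.48986144 -0.3118863   1.44981908  0.15401523  1.22596064
 -1.67524637]
[ 0.42198418  0.58047422 -0.27949396  1.54159222  0.17589531  1.04431148
 -1.6915927 ]
False [-0.0567275  -0.70549436 -0.12991835]
True [ 0.6154988  -0.17102444  0.21684225] [-3.74640164  0.4849637  10.21417394] 5.425
```

```bash
python3 - <<'E'
from h import *
p=[.615,-.171]
manip.move_l(p+[.40]); manip.gripper_to(1.0)
a=np.radians(3.1); o=[np.pi,0,a]
manip.move_pose([.54,.172,.42],o)
ims=[]
for n in("scene","wrist"):
    im,d,K,R,t=cam(n); np.savez(f"{n}2.npz",im=im,d=d,K=K,R=R,t=t); ims.append(im)
z=np.load("scene2.npz"); P=cloud(z["d"],z["K"],z["R"],z["t"]); 
r=P[...,:2]-np.array(p); m=(z["d"]>0)&(np.hypot(r[...,0],r[...,1])<.03)&(P[...,2]>.015)&(z["im"].max(2)<75)
q=P[m]; print(m.sum(),np.median(q,0).round(3),np.percentile(q[:,2],[3,97]))
cv2.imwrite("pics/b.png",cv2.resize(np.hstack(ims),(800,300),interpolation=cv2.INTER_AREA)[...,::-1])
print(manip.observe()["time_s"])
E
```

```text
191 [ 0.619 -0.173  0.043] [0.0335636  0.04892943]
9.0083
```

View pics/b.png

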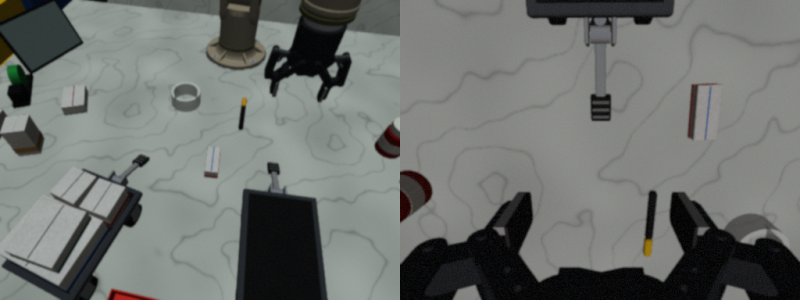

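The scene view shows the loaded pedal down, its pad near (180,204) full-size. Its top is at 43 mm, matching the fully down pad. The wrist view shows the empty pad at about (256,137), with both sides clear. I'll refine it from here and plan the arc.

```bash
python3 - <<'E'
from h import *
z=np.load("wrist2.npz"); P=cloud(z["d"],z["K"],z["R"],z["t"]); g=z["im"].max(2)
m=np.zeros(g.shape,bool); m[115:160,235:280]=1; m&=(P[...,2]>.02)&(z["d"]>0)&(g<75)
q=P[m]; r=cv2.minAreaRect(q[:,:2].astype(np.float32)*1000); print(m.sum(),q.mean(0).round(4),np.median(q,0).round(4),r)
b=np.zeros(g.shape,bool); b[60:112,235:280]=1; b&=(P[...,2]>.03)&(z["d"]>0); b2=P[b]
print("bar",np.median(b2,0).round(4),np.degrees(np.arctan2(*(np.median(b2,0)-q.mean(0))[1::-1])).round(1))
# arc feasibility
a=np.radians(3.1); c=np.array([.571,.174]); u=np.array([np.cos(a),np.sin(a),0])
H=np.array([*c,0])+u*.1*np.cos(.38)+[0,0,.072]
for th in np.linspace(-.38,.38,5):
    pad=H-u*.1*np.cos(th)+np.array([0,0,.1*np.sin(th)])
    n=u*np.sin(th)+np.array([0,0,np.cos(th)])
    print(th.round(2),pad.round(3),manip.inverse_kinematics(pad+n*.1547,[np.pi,th,a]))
E
```

```text
740 [0.5706 0.172  0.0451] [0.5713 0.172  0.0457] ((569.8461303710938, 172.1136474609375), (40.01309585571289, 28.54718589782715), 4.102822780609131)
bar [0.6265 0.1747 0.0641] 2.8
-0.38 [0.571 0.174 0.035] [-0.05799734  0.37484105 -0.42415621  2.01234919  0.62589821  0.50475069
 -2.45643399]
-0.19 [0.566 0.174 0.053] [ 0.01713969  0.42554408 -0.49047567  1.84806207  0.38337936  0.76823092
 -2.19292163]
0.0 [0.564 0.174 0.072] [ 0.03991409  0.51131815 -0.51455559  1.66442894  0.28289164  1.04067631
 -2.08078363]
0.19 [0.566 0.174 0.091] [ 0.03365118  0.62401816 -0.52106919  1.4631475   0.2339307   1.31037993
 -2.02757692]
0.38 [0.571 0.174 0.109] [ 0.00879343  0.75781954 -0.51998383  1.24297189  0.20523144  1.57735081
 -2.00210746]
```

```bash
cat >> h.py <<'E'
a=np.radians(3.3); u=np.array([np.cos(a),np.sin(a),0]); H=np.array([.572,.1725,.072])+u*.1*np.cos(.38)
def pose(th,back=0.):
    n=u*np.sin(th)+np.array([0,0,np.cos(th)])
    return H-u*.1*np.cos(th)+np.array([0,0,.1*np.sin(th)])+n*(manip.grasp_offset+back), [np.pi,th,a]
E
python3 - <<'E'
from h import *
t0=-.36
manip.move_pose(*pose(t0,.13))
print(manip.move_l(*pose(t0),speed=.1,stop_force=10), manip.observe()["contact_force"])
manip.gripper_to(0.0)
ob=manip.observe(); print(ob["width"],ob["grip_force"],ob["contact_force"],ob["time_s"])
im=cam("scene")[0]; im2=cam("side")[0]
cv2.imwrite("pics/c.png",np.hstack([im[130:330,250:450],im2[180:380,150:350]])[...,::-1])
E
```

```text
False [-0.33638987 -0.71313145  0.11526744]
0.33856747054640074 61.784881353378296 [-1.68499341 -4.11379707  2.96840346] 11.675
```

View pics/c.png

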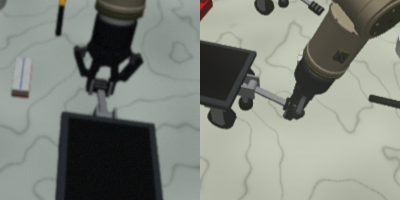

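The crops show the pad held between the fingers, at about (95,85) on the left and (293,108) on the right. The opening of 0.34 × 85 = 29 mm matches the 30 mm pad, so I lift along the arc.

```bash
python3 - <<'E'
from h import *
for th in np.linspace(-.27,.36,8):
    p,o=pose(th); s=manip.move_l(p,o,speed=.06,stop_force=40)
    ob=manip.observe(); print(th.round(2),s,ob["contact_force"].round(1),round(ob["width"],3),ob["time_s"])
    if s: break
manip.dwell(.3); manip.gripper_to(1.0)
p,o=pose(th,.14); manip.move_l(p,o,speed=.1)
ims=[]
p,_=pose(.36,.2); manip.move_pose([.45,0.0,.45],[np.pi,0,a])
for n,c in(("scene",(.57,.1725)),("side",(.57,.1725))):
    im,d,K,R,t=cam(n); P=cloud(d,K,R,t); ims.append(im)
    for k,c in(("E",(.57,.1725)),("L",(.615,-.171))):
        m=(d>0)&(np.hypot(P[...,0]-c[0],P[...,1]-c[1])<.03)&(P[...,2]>.02)&(im.max(2)<75)
        print(n,k,m.sum(),np.median(P[m],0).round(3))
cv2.imwrite("pics/d.png",cv2.resize(np.hstack(ims),(800,300),interpolation=cv2.INTER_AREA)[...,::-1])
print(manip.observe()["time_s"])
E
```

```text
-0.27 False [-1.9 -5.3  3.9] 0.34 12.2
-0.18 False [-2.5 -5.6  2. ] 0.343 12.625
-0.09 False [-2.5 -6.2  1.8] 0.342 13.05
0.0 False [-1.8 -6.6  1.5] 0.336 13.475
0.09 False [-2.8 -6.4  1.7] 0.334 13.9
0.18 False [-3.1 -7.2  1.2] 0.336 14.325
0.27 False [-4.  -5.8  0.4] 0.343 14.75
0.36 False [-5.3 -7.1 -0.3] 0.337 15.175
scene E 317 [0.571 0.171 0.113]
scene L 197 [ 0.619 -0.173  0.043]
side E 211 [0.568 0.18  0.113]
side L 88 [ 0.619 -0.167  0.039]
18.7
```

View pics/d.png

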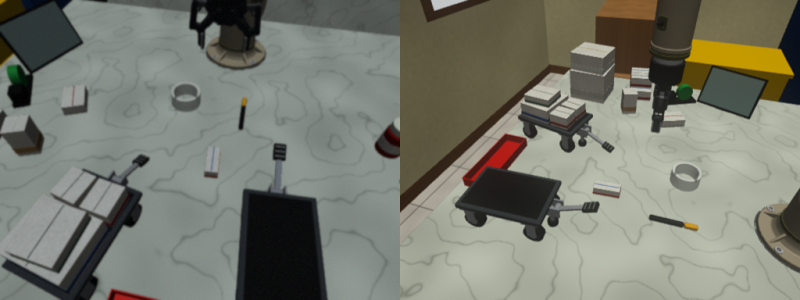

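Both views show the empty pedal up (pad top 113 mm) and the loaded pedal down (about 41 mm), with the arm clear of everything. I'm handing it in.

```bash
python3 -c "
from workcell import manip
print(manip.sign_off())"
```

```text
the job is handed in; nothing more can be done
None
```

The job is handed in: the loaded dolly's pedal was pushed fully down, then the empty dolly's pedal was lifted to within a few mm of its upper stop, with both positions confirmed in the camera depth at 18.7 s and the arm clear; the judge's verdict was not shown.

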